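Fit an ink tank in the carton coder and latch it

ROBOT

A 7-joint arm with a two-finger parallel gripper is mounted at the origin on a cart in front of the work surface, level with it; the furniture and walls round the work are solid. World frame = base frame: x ahead of the robot, y to its left, z up, the work surface at z = 0. Lengths are in m, angles in degrees, forces in N, time in s.
With the tool pointing down it reaches from about 0.425 to 0.875 m from the base axis. Payload 4.7 kg.
Tool frame: the origin (TCP) lies on the centre line of the jaws, within the pads' length; the fingertips stand 14 mm ahead of it and the grasp point (between the pads) lies 5 mm behind it; z points along the fingers, y is the line along which they close (so a half turn about z gives the same grasp; the last joint's range is limited). The gripper opens to 87 mm and grips with 3 to 60 N. Pads are 19 mm wide; open, the fingers measure 117 mm over their backs; the gripper's body (75 mm by 190 mm) begins 51 mm behind the grasp point.
Start: joints at [-69.437, 18.392, -4.016, 83.108, 1.295, 78.541, -3.26], TCP at [0.22, 0.612, 0.237] pointing down, gripper open.
Joint ranges: [-163.93, 163.93], [-17.29, 119.83], [-79.2, 71.16], [3.27, 140.29], [-89.18, 269.18], [5.43, 117.66], [-154.24, 154.24]. Speed limits (degrees/s): [147.25, 147.25, 180, 180, 180, 180, 180].

INTERFACE

Orientations are given as [roll, pitch, yaw] about the fixed x, y, z axes, in that order (R = Rz(yaw) Ry(pitch) Rx(roll)).
In Python, from cell import env gives the robot as it stands.
- The arm moves only by the tool jog_arm, never from a script. Its argument "motion" is a list that holds one entry, the list of rows, each a list of 7 numbers: the shift along the tool's x, y, z in units of 0.1 m (1.0 is 0.1 m), then the turn, a rotation vector about the tool's x, y, z in units of 180 degrees (1.0 is 180 degrees), then the closure, from 0 (fully open) to 1 (shut). A call has 1 to 5 rows; each row is the pose to reach, as a shift and turn from the pose commanded when the call began, along the tool's axes at that moment, turning the shorter way round; what a row does not reach only later rows make up. A row lasts 1/10 s, in which the tool goes at most 50 mm and 8.59 degrees, less where a joint would pass 70% of its speed; a pose out of reach is approached as far as the arm can. A call with a number of a shift or a turn outside -1 to 1 is refused whole. A call with a gripper value outside its range is refused whole. The fingers move at their own pace and stop on an object; "grip_force" is the grip in N (left out, the last holds). Time passes only in rows, so rows that repeat a pose let the fingers close. It gives the time, the measured TCP pose, the force, the opening and the grip force at its end, in the units of the state.
- env.get_obs(): the state, without advancing time (a new reading comes with each control period).
- env.read_camera(name): name is "scene" or "top" or "wrist"; returns (picture, depth): 420x560x3 uint8, red, green, blue; 420x560 float32, m along the optical axis (not along the pixel's ray), 0 where there is no reading.
- env.camera_info(name): a dict with "camera_matrix" (3x3 intrinsics, pixels), "origin" and "orientation" of the camera in the world; the wrist camera has in their place "mount" (4x4, takes a point from camera to tool coordinates, whose origin is the TCP and whose axes are the flange's). Camera axes: x right, y down, z forward; pixel columns grow to the right and rows downward; lengths in m; the calibration is good to about 2 mm. A picture is of the moment at which its call begins: read the wrist's pose just before it. camera_info takes no time and is no camera call.
- env.sign_off(): hands the job in; it is judged then, once.
The state is a dict: "time_s": time; "qpos": joint angles; "joint_velocities": joint speeds; "effort": joint torques, N m; "tool_pos": TCP position; "tool_rot": TCP orientation; "force": force on the tool from outside, world axes, zero at the start; "wrist_torque": the same for the moment, N m; "grip_width": finger opening in m; "grasp_force": force on a finger pad.
Only numpy, scipy, OpenCV 4.12 (cv2) and the standard library are available. Lean on these libraries where they do the work, as an engineer would, in place of code of your own. Each camera call takes 0.05 s, during which the arm holds its last target. There are 200 camera calls.

TASK

Fit the blue ink tank to the carton coder: take it out of the rack, stand it fully home in the coder's empty bay with its paper label facing out of the bay and its copper contacts against the back wall, then press the red-gripped latch lever down until its catch holds it. Keep the tank upright all the while, and leave the other tanks in the rack and the other things on the bench where they are.

Things in the scene. Friction and masses are not known exactly. Their poses are not given: they have to be found in the camera images.
- blue_tank: The ink tank to fit: grey box 64 (x) x 40 (y) x 80 mm high with a blue cap (top 18 mm), 0.09 to 0.17 kg. Origin: centre of its underside; -x is the narrow front face (white paper label, blue band), +x the narrow rear face (copper contact strips), z up. It starts upright in one of the rack's slots. Grip it by the ends (64 mm) or the broad sides (40 mm).
- tank_front (a point): Middle of the blue tank's labelled front face, 40 mm above its underside.
- red_tank: A tank of the same shape with a red cap, standing in the rack; stays there.
- black_tank: A tank of the same shape with a black cap, standing in the rack; stays there.
- rack: Fixed grey rack, origin under its centre on the bench; base 82 (x) x 151 (y) x 6 mm. Three slots 44 mm wide at y = -47, 0, +47 mm; tanks stand at z = 6 mm, labels to -x (the robot's side). Slot walls (58 mm high, x within 23 mm) cover the broad sides: fingers fit only at a tank's narrow ends. Lips at x = +-36.5 mm, 16 mm high. 160 mm of free bench in front. Rack and coder may swap.
- coder: Fixed ink station of the carton coder; origin on the bench under the bay's centre, x to its back, y left, z up. Base plate 8 mm, x -62..96, y -144..72 mm. White housing behind the bay from x = 34.5 mm, 88 mm high, y -64..64: no room for a finger behind the tank, so in the bay it is held by its broad sides; stand it on the bench to change the grip.
- bay (a point): Centre of the bay's floor, 8 mm above the bench; axes as the coder's. A seated tank's origin and x axis coincide with these (label to -x). The bay is 69 x 45 mm: 2.5 mm play all round. Side guides reach 37 mm above the bench (flared above 24), front lip 31 mm (flared above 20). Come in from above: the raised clamp arm (x > 42 mm) is 133 mm high, the raised grip 121 mm.
- latch_lever (a joint): Angle of the latch lever: 0 = up (sprung), grows as it is pressed down. Just past 1.0 rad a brass pawl snaps over its pin; stop at 1.07. Let go sooner it springs back up; caught, it stays at 0.99. The clamp arm on its shaft swings over the bay from behind and presses a sprung pad on the tank's top, so the tank goes in first. About 4 N at the grip at first, 9 to 13 N at the end.
- lever_grip (a point): Middle of the lever's red grip, a bar 16 mm thick, 36 mm long along the coder's y, 126 mm right of the bay; moves with the lever. 113 mm above the bench when up, 43 mm when latched. Push it down from above. At both ends of the swing it lies 5 mm in front of the bay's centre, half way 14 mm in front.
- lever_hinge (a point): Point on the lever's shaft, level with the grip along it: 60 mm behind the bay's centre, 78 mm above the bench. The shaft runs along the coder's y; the grip circles it at 74 mm radius, from 0.5 rad above level (up) to 0.5 rad below (latched).
- stamp: Bystander: wooden hand stamp, 27x46x77 mm.
- glue_stick: Bystander: glue stick with a red cap, 29 mm thick, 96 mm high, standing.
- small_carton_2: Bystander: small corrugated carton, 66x87x44 mm.
- tape_mask: Bystander: cream roll of masking tape, 99 mm wide, 24 mm high.
- marker_black: Bystander: black and white marker pen, 138 mm long.
- marker_red: Bystander: red and white marker pen, 138 mm long.
- tape_measure: Bystander: yellow tape measure, 47x78x64 mm.
- screwdriver: Bystander: screwdriver with an orange handle, 206 mm long.

How it is judged (in metres and radians):
On the way:
1. the blue tank stands fully home in the bay, label to the front, with the lever still up (horizontal distance between blue_tank and bay below 0.007 m and z of blue_tank in the frame of bay below 0.004 m and x of tank_front in the frame of bay below -0.02 m and angle between blue_tank's own z axis and vertical below 0.08 rad and value of joint latch_lever below 0.3 rad), for 0.2 s.
At the end, for the whole second after the job is handed in: The latch lever is held down by its catch (beyond 0.9 rad) and the blue tank stands at rest, upright within 0.08 rad, on the bay's floor (within 4 mm of it in height, its centre within 7 mm of the bay's), with its label to the front of the coder and its contacts to the back wall (value of joint latch_lever above 0.9 rad and horizontal distance between blue_tank and bay below 0.007 m and z of blue_tank in the frame of bay below 0.004 m and x of tank_front in the frame of bay below -0.02 m and angle between blue_tank's own z axis and vertical below 0.08 rad and linear speed of blue_tank below 0.02 m/s); the robot touches nothing.
It fails at once if the blue tank is tipped by more than 0.5 rad (angle between blue_tank's own z axis and vertical above 0.5 rad).
It fails at once if another tank is lifted out of the rack or shifted by more than 20 mm (distance of any of red_tank, black_tank from where it was at the start of the episode above 0.02 m).
It fails at once if a bystander is shifted by more than 40 mm (distance of any of stamp, glue_stick, small_carton_2, tape_mask, marker_black, marker_red, tape_measure, screwdriver from where it was at the start of the episode above 0.04 m).
It also fails if it takes over 67 s, if anything falls off the work surface, if the arm or the gripper's body presses on something with over 40 N, if the wrist force passes 120 N, or if a joint passes its speed limit or range.

## Working session

There is one attempt and no reset: what is moved stays moved. The work goes in short steps, Python scripts to look and compute and a tool call to move; the robot and the scene stay as the last step left them, time stands still between calls to the robot, and variables do not carry over. Pictures are saved under pics/ and viewed, at most 10 in all, crops included, and the job is handed in when it is done.

Besides the shell and the picture viewer there is one more tool, called after "Emit:" by a JSON object that holds its "api" and its "payload". jog_arm: Moves the arm, as the interface text tells. Shifts and turns lie within -1 to 1; 1 stands for 0.1 m of shift or 180 degrees of turn. Its arguments: {"type":"object","properties":{"motion":{"type":"array","items":{"type":"array","items":{"type":"array","items":{"type":"number"}}}},"grip_force":{"type":"number"}},"required":["motion"]}

```bash
ls; mkdir -p pics
python3 - <<'E'
from cell import env
import cv2,numpy as np
for n in ["top","scene"]:
    p,d=env.read_camera(n); cv2.imwrite(f"pics/{n}0.png",p[...,::-1]); np.savez(f"pics/{n}0.npz",p=p,d=d); print(n,env.camera_info(n))
print(env.camera_info("wrist")); print(env.get_obs())
E
```

```text
pics
top {'camera_matrix': array([[465.54761068,   0.        , 273.62968855],
       [  0.        , 465.54761068, 207.24766442],
       [  0.        ,   0.        ,   1.        ]]), 'origin': array([-0.19210372,  0.0115138 ,  1.65759165]), 'orientation': array([-154.21352759,   -0.59358117,  -89.17398794])}
scene {'camera_matrix': array([[404.2242228 ,   0.        , 276.39225531],
       [  0.        , 404.2242228 , 211.12238611],
       [  0.        ,   0.        ,   1.        ]]), 'origin': array([-0.097119  , -0.92387589,  0.6164851 ]), 'orientation': array([-114.40050853,    1.05179901,  -36.63245462])}
{'camera_matrix': array([[315.35462417,   0.        , 274.68248256],
       [  0.        , 315.35462417, 207.64872243],
       [  0.        ,   0.        ,   1.        ]]), 'mount': array([[ 9.08578548e-04, -9.69993908e-01, -2.43127523e-01,
         6.71445655e-02],
       [ 9.99999381e-01,  1.03753454e-03, -4.02357584e-04,
         3.71574006e-04],
       [ 6.42537609e-04, -2.43127007e-01,  9.69994250e-01,
        -1.48066761e-01],
       [ 0.00000000e+00,  0.00000000e+00,  0.00000000e+00,
         1.00000000e+00]])}
{'time_s': 0.1, 'qpos': array([-69.43754509,  18.43400848,  -4.01523824,  83.1681231 ,
         1.29725782,  78.53891328,  -3.26182599]), 'joint_velocities': array([-0.05639985, -0.23595269,  0.04179999, -0.11830212,  0.01377897,
       -0.00617237, -0.01682453]), 'effort': array([-4.84944776e-04, -4.92575741e+01, -4.06102818e-01, -3.13399994e+01,
       -6.42752834e-02,  3.94584797e-02,  6.63471087e-05]), 'tool_pos': array([0.21959996, 0.61129207, 0.23557808]), 'tool_rot': array([-1.79904309e+02,  7.67760213e-03,  1.60245497e+02]), 'force': array([-0.65666837, -0.16954714,  0.49982163]), 'wrist_torque': array([-0.0412454 ,  0.01168285,  0.0304773 ]), 'grasp_force': 0.0, 'grip_width': 0.08730331692224509}
```

View pics/top0.png

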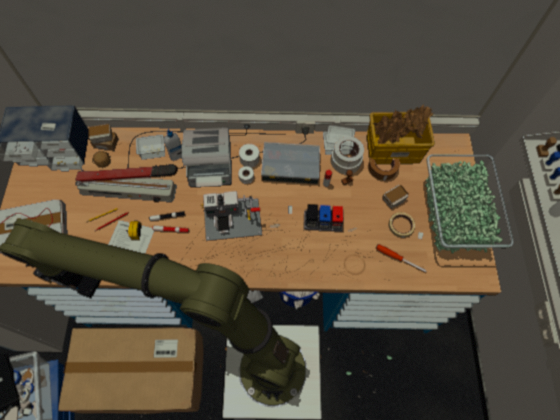

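View pics/scene0.png

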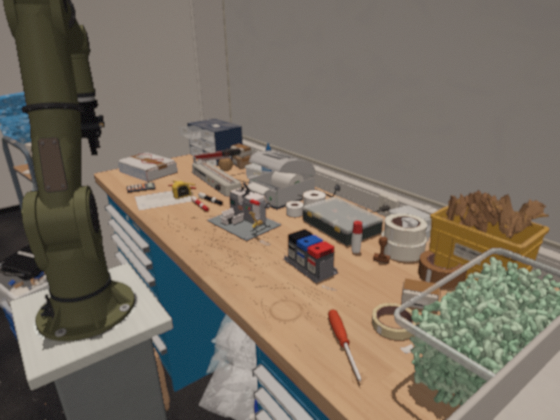

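The top view shows the rack at about (325,217) with the blue tank in its middle slot, and the coder at about (233,215). The red grip is near (257,215). The scene view agrees.

```bash
cat > h.py <<'E'
import numpy as np,cv2
from scipy.spatial.transform import Rotation as R
from cell import env
def rot(e): return R.from_euler('xyz',e,degrees=True).as_matrix()
def cam(n,obs=None):
    i=env.camera_info(n); K=i["camera_matrix"]
    if n!="wrist": return K,np.array(i["origin"]),rot(i["orientation"])
    T=i["mount"]; Rt=rot(obs["tool_rot"])
    return K,obs["tool_pos"]+Rt@T[:3,3],Rt@T[:3,:3]
def plane(c,uv,z):
    K,o,M=c; uv=np.atleast_2d(uv).astype(float)
    r=np.c_[uv,np.ones(len(uv))]@np.linalg.inv(K).T@M.T
    return o+r*((z-o[2])/r[:,2])[:,None]
def cloud(c,d):
    K,o,M=c; v,u=np.mgrid[:d.shape[0],:d.shape[1]]
    r=np.stack([u,v,np.ones_like(u)],-1)@np.linalg.inv(K).T
    P=(r*d[...,None])@M.T+o; P[d==0]=np.nan; return P
def proj(c,P):
    K,o,M=c; q=(np.atleast_2d(P)-o)@M@K.T; return q[:,:2]/q[:,2:]
E
python3 - <<'E'
from h import *
z=np.load("pics/top0.npz");p,d=z["p"],z["d"]
c=cam("top");P=cloud(c,d);hsv=cv2.cvtColor(p,cv2.COLOR_RGB2HSV)
roi=np.zeros(d.shape,bool);roi[195:240,195:350]=1
H,S,V=hsv[...,0],hsv[...,1],hsv[...,2]
for n,m in dict(blue=(abs(H-112.)<12)&(S>150),red=((H<6)|(H>174))&(S>150)&(V>60),dark=(V<45)).items():
    m=(m&roi).astype(np.uint8); k,l,s,ce=cv2.connectedComponentsWithStats(m)
    for i in range(1,k):
        if s[i,4]>8:
            q=P[l==i]; print(n,s[i],ce[i],np.nanmedian(q,0).round(4),"zmax",np.nanmax(q[:,2]).round(3))
im=np.hstack([cv2.resize(p[190:245,195:275],None,fx=7,fy=7,interpolation=cv2.INTER_CUBIC)])
cv2.imwrite("pics/coder.png",im[...,::-1])
E
```

```text
blue [319 206  12  16 173] [324.65317919 213.76300578] [ 0.545  -0.1845  0.0857] zmax 0.095
red [250 207  10   5  33] [254.75757576 209.18181818] [0.5412 0.0745 0.1207] zmax 0.129
red [332 206  11  16 167] [337.13772455 213.65868263] [ 0.5457 -0.2307  0.0865] zmax 0.098
dark [219 196   4  10  34] [220.52941176 201.17647059] [0.5847 0.205  0.0873] zmax 0.13
dark [306 205  29  25 372] [316.03494624 218.74731183] [ 0.5261 -0.1479  0.065 ] zmax 0.098
dark [206 206  33  24 365] [222.10136986 215.70410959] [0.5615 0.2016 0.021 ] zmax 0.084
dark [334 223   9   8  37] [338.24324324 227.56756757] [ 0.5154 -0.2431  0.0179] zmax 0.068
```

View pics/coder.png

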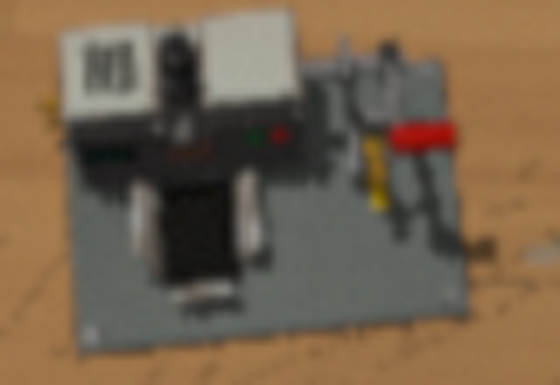

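The enlarged coder crop shows the bay opening near crop pixel (200,230), the red grip at (425,135) and only a slight yaw. At 3 mm per pixel this is too coarse, so I'll measure from the wrist camera above the coder.

```bash
cat >> h.py <<'E'
def plan(p,yaw=None,obs=None):
    """tool-frame shift (0.1 m units) and z turn (180 deg units) from the measured pose"""
    o=obs or env.get_obs(); M=rot(o["tool_rot"]); s=M.T@(np.array(p)-o["tool_pos"])/0.1
    t=0 if yaw is None else R.from_matrix(M.T@rot([180,0,yaw])).as_rotvec(degrees=True)/180
    print("t",round(o["time_s"],2),"pos",o["tool_pos"].round(4),"rot",o["tool_rot"].round(2),"F",o["force"].round(1),"w",round(o["grip_width"],4),"| shift",s.round(3),"turn",np.round(t,4))
E
python3 -c "
from h import *
plan([0.5,0.2,0.26],180)"
```

```text
t 0.1 pos [0.2196 0.6113 0.2356] rot [-1.7990e+02  1.0000e-02  1.6025e+02] F [-0.7 -0.2  0.5] w 0.0873 | shift [-4.029 -2.924 -0.239] turn [-0.0005 -0.     -0.1097]
```

Emit:
{"api": "jog_arm", "payload": {"motion": [[[-1, -0.73, -0.06, 0, 0, 0, 0], [-1, -0.73, -0.06, 0, 0, 0, 0], [-1, -0.73, -0.06, 0, 0, 0, 0]]]}}

```text
time_s: 0.4
tool_pos: [0.2929, 0.5051, 0.2423]
tool_rot: [-179.9, 0.1, 160.0]
force: [0.4, 0.2, 0.2]
grip_width: 0.0869
grasp_force: 0.0
```

Emit:
{"api": "jog_arm", "payload": {"motion": [[[-1, -0.73, -0.06, 0, 0, 0, 0], [-1, -0.73, -0.06, 0, 0, 0, 0], [-1, -0.73, -0.06, 0, 0, 0, 0]]]}}

```text
time_s: 0.7
tool_pos: [0.3619, 0.402, 0.2486]
tool_rot: [-179.9, 0.1, 159.9]
force: [-0.1, -0.3, -0.2]
grip_width: 0.087
grasp_force: 0.0
```

Emit:
{"api": "jog_arm", "payload": {"motion": [[[-1, -0.73, -0.06, 0, 0, 0, 0], [-1, -0.73, -0.06, 0, 0, 0, 0], [-1, -0.73, -0.06, 0, 0, 0, 0]]]}}

```text
time_s: 1.0
tool_pos: [0.4308, 0.2993, 0.2547]
tool_rot: [-179.9, 0.1, 159.9]
force: [0.2, 0.1, 0.3]
grip_width: 0.0869
grasp_force: 0.0
```

Emit:
{"api": "jog_arm", "payload": {"motion": [[[-1, -0.73, -0.06, 0, 0, -0.11, 0], [-1, -0.73, -0.06, 0, 0, -0.11, 0], [-1, -0.73, -0.06, 0, 0, -0.11, 0], [-1, -0.73, -0.06, 0, 0, -0.11, 0], [-1, -0.73, -0.06, 0, 0, -0.11, 0]]]}}

```text
time_s: 1.5
tool_pos: [0.4976, 0.201, 0.2602]
tool_rot: [180.0, -0.0, 179.9]
force: [0.0, 0.4, 0.4]
grip_width: 0.0871
grasp_force: 0.0
```

Run:
```python
from h import *
plan([0.5,0.2,0.26],180)
o=env.get_obs();p,d=env.read_camera("wrist");np.savez("pics/w1.npz",p=p,d=d,pos=o["tool_pos"],rot=o["tool_rot"]);cv2.imwrite("pics/w1.png",p[...,::-1])
```

```text
t 1.5 pos [0.4976 0.201  0.2602] rot [ 1.7999e+02 -4.0000e-02  1.7988e+02] F [0.  0.4 0.4] w 0.0871 | shift [-0.024 -0.01   0.002] turn [ 0.0001 -0.0002 -0.0007]
```

View pics/w1.png

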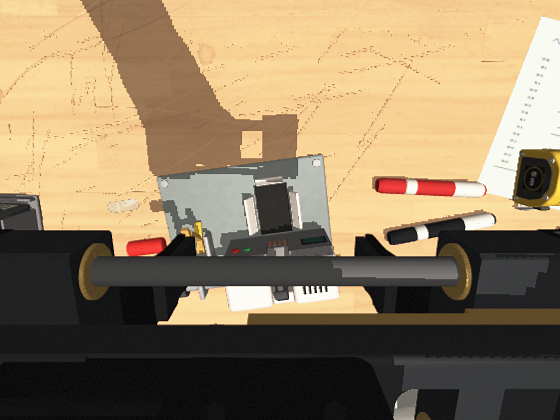

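The wrist view shows the coder's plate with front corners near (158,178) and (323,156), the dark bay floor at about (275,207) and the red grip at (147,247).

Run:
```python
from h import *
z=np.load("pics/w1.npz");p,d=z["p"],z["d"];o=dict(tool_pos=z["pos"],tool_rot=z["rot"])
c=cam("wrist",o);P=cloud(c,d);hsv=cv2.cvtColor(p,cv2.COLOR_RGB2HSV)
print("bench z",np.nanmedian(P[60:80,300:400,2]),"plate z",P[190,210],"bayfloor",P[207,275])
m=((hsv[...,1]<70)&(hsv[...,2]>80)&(P[...,2]<.02)&(P[...,2]>-.005));m[:, :120]=0;m[:,345:]=0;m[:145]=0;m[260:]=0
print("plate",m.sum())
# front edge: first plate row per column
cs=range(175,310);e=np.array([[u,np.argmax(m[:,u])-.5] for u in cs])
F=plane(c,e,.008)[:,:2]
# left edge: last plate col per row
r=range(168,228);e2=np.array([[m.shape[1]-1-np.argmax(m[v,::-1])+.5,v] for v in r]);L=plane(c,e2,.008)[:,:2]
def fit(Q):
    vx,vy,x,y=cv2.fitLine(Q.astype(np.float32),cv2.DIST_HUBER,0,1e-4,1e-4).ravel();return np.array([x,y]),np.array([vx,vy])
(a,u),(b,w)=fit(F),fit(L)
if u[1]<0:u=-u
if w[0]<0:w=-w
yf=np.degrees(np.arctan2(-u[0],u[1]));yl=np.degrees(np.arctan2(w[1],w[0]))
print("yaw front",yf,"left",yl,"res",np.std((F-a)@[u[1],-u[0]]),np.std((L-b)@[w[1],-w[0]]))
t=np.linalg.solve(np.c_[u,-w],b-a);corner=a+t[0]*u
y=np.radians(yf);ex=np.array([np.cos(y),np.sin(y)]);ey=np.array([-np.sin(y),np.cos(y)])
print("corner",corner,"bay(plate)",corner+.062*ex-.072*ey)
# bay floor dark
dm=((hsv[...,2]<60)).astype(np.uint8);dm[:175]=0;dm[240:]=0;dm[:,:240]=0;dm[:,310:]=0
k,l,s,ce=cv2.connectedComponentsWithStats(dm)
for i in range(1,k):
    if s[i,4]>300:print("dark",s[i],ce[i],plane(c,ce[i],.008))
rm=((hsv[...,0]<6)|(hsv[...,0]>174))&(hsv[...,1]>150);rm[:230]=0;rm[260:]=0;rm[:,:120]=0;rm[:,170:]=0
v,uu=np.nonzero(rm);print("grip",uu.mean(),v.mean(),np.nanmedian(P[rm],0),"bay from grip",plane(c,[uu.mean(),v.mean()],.119)[0,:2]+.005*ex+.126*ey)
```

```text
bench z -0.00010938877441146744 plate z [0.50730626 0.11792925 0.00694432] bayfloor [0.52958793 0.20200774 0.00884609]
plate 9259
yaw front 7.65853 left 7.7084794 res 0.0003689854660500668 0.0003708729071139589
corner [0.4606718  0.26158595] bay(plate) [0.5317141  0.19849086]
dark [ 255  183   37   52 1499] [273.2808539 208.4269513] [[0.53171939 0.19975574 0.008     ]]
grip 145.88888888888889 246.53225806451613 [0.54126679 0.07613989 0.11988119] bay from grip [0.53008812 0.20146777]
```

Emit:
{"api": "jog_arm", "payload": {"motion": [[[-0.15, -0.95, 0, 0, 0, 0, 0], [-0.15, -0.95, 0, 0, 0, 0, 0]]]}}

```text
time_s: 1.75
tool_pos: [0.5118, 0.1085, 0.2601]
tool_rot: [-180.0, -0.0, -179.6]
force: [0.6, 0.2, 1.4]
grip_width: 0.0873
grasp_force: 0.0
```

Emit:
{"api": "jog_arm", "payload": {"motion": [[[-0.15, -0.95, 0, 0, 0, 0, 0], [-0.15, -0.95, 0, 0, 0, 0, 0]]]}}

```text
time_s: 1.95
tool_pos: [0.5273, 0.0118, 0.2605]
tool_rot: [180.0, 0.0, -179.8]
force: [0.6, -0.4, -0.4]
grip_width: 0.0871
grasp_force: 0.0
```

Emit:
{"api": "jog_arm", "payload": {"motion": [[[-0.15, -0.95, 0, 0, 0, 0, 0], [-0.15, -0.95, 0, 0, 0, 0, 0]]]}}

```text
time_s: 2.15
tool_pos: [0.5428, -0.0832, 0.2605]
tool_rot: [180.0, 0.0, -179.8]
force: [0.7, -0.4, 0.5]
grip_width: 0.0871
grasp_force: 0.0
```

Emit:
{"api": "jog_arm", "payload": {"motion": [[[-0.15, -0.95, 0, 0, 0, 0, 0], [-0.15, -0.95, 0, 0, 0, 0, 0], [-0.15, -0.95, 0, 0, 0, 0, 0], [-0.15, -0.95, 0, 0, 0, 0, 0]]]}}

```text
time_s: 2.55
tool_pos: [0.5579, -0.1775, 0.26]
tool_rot: [180.0, -0.1, -180.0]
force: [0.7, -0.0, -0.3]
grip_width: 0.0869
grasp_force: 0.0
```

Run:
```python
from h import *
plan([0.56,-0.18,0.26],90)
o=env.get_obs();p,d=env.read_camera("wrist");np.savez("pics/w2.npz",p=p,d=d,pos=o["tool_pos"],rot=o["tool_rot"]);cv2.imwrite("pics/w2.png",p[...,::-1])
```

```text
t 2.55 pos [ 0.5579 -0.1775  0.26  ] rot [ 1.7996e+02 -5.0000e-02 -1.7998e+02] F [ 0.7 -0.  -0.3] w 0.0869 | shift [-0.021 -0.025 -0.   ] turn [-0.000e+00 -4.000e-04  5.001e-01]
```

View pics/w2.png

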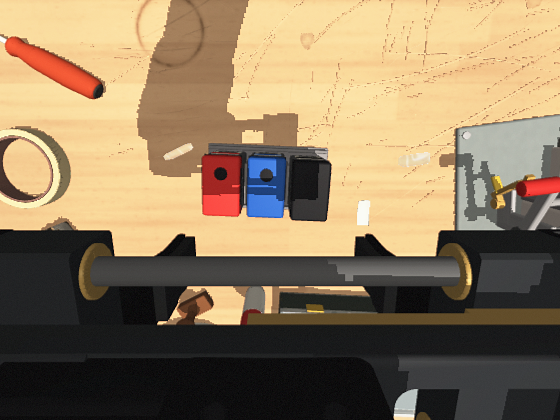

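The wrist view shows all three caps in full, with blue at (266,186), red at (221,185) and black at (310,188). There is only a slight rack yaw.

Run:
```python
from h import *
z=np.load("pics/w2.npz");p,d=z["p"],z["d"];o=dict(tool_pos=z["pos"],tool_rot=z["rot"])
c=cam("wrist",o);P=cloud(c,d);hsv=cv2.cvtColor(p,cv2.COLOR_RGB2HSV)
top=(abs(P[...,2]-.086)<.006);top[:140]=0;top[225:]=0;top[:,:190]=0;top[:,340:]=0
H,S=hsv[...,0].astype(int),hsv[...,1]
C={}
for n,cm in dict(red=((H<6)|(H>174))&(S>150),blue=(abs(H-112)<14)&(S>120),all=top).items():
    m=cm&top; 
    if n=="all": 
        m=top&~(((H<6)|(H>174)|(abs(H-112)<14))&(S>120)); m[:,:288]=0;n="black"
    m=m.astype(np.uint8); m=cv2.morphologyEx(m,cv2.MORPH_CLOSE,np.ones((15,15)))
    m=cv2.morphologyEx(m,cv2.MORPH_OPEN,np.ones((5,5)))
    v,u=np.nonzero(m); Q=plane(c,np.c_[u,v],.086)[:,:2].astype(np.float32)
    r=cv2.minAreaRect(Q);C[n]=np.array(r[0]);print(n,len(u),np.round(r[0],4),np.round(r[1],4),r[2],"mean",Q.mean(0),"z",np.nanmedian(P[...,2][m>0]))
v=C["black"]-C["red"];print("rack yaw",np.degrees(np.arctan2(-v[0],v[1])),"pitch",np.linalg.norm(v)/2,"mid",(C["black"]+C["red"])/2)
```

```text
red 2291 [ 0.5484 -0.2324] [0.0392 0.0633] 86.87632751464844 mean [ 0.5474562  -0.23248331] z 0.08570969779022714
blue 2264 [ 0.5501 -0.1859] [0.0391 0.063 ] 88.85208129882812 mean [ 0.5494607  -0.18598083] z 0.0857313108047556
black 2274 [ 0.5538 -0.1403] [0.04   0.0632] 87.802978515625 mean [ 0.55307114 -0.14031368] z 0.08566675889753872
rack yaw -3.339840916264397 pitch 0.04612135092572766 mid [ 0.55107918 -0.18631107]
```

Emit:
{"api": "jog_arm", "payload": {"motion": [[[0.075, -0.085, 0, 0, 0, 0.22, 0], [0.075, -0.085, 0, 0, 0, 0.22, 0], [0.075, -0.085, 0, 0, 0, 0.22, 0], [0.075, -0.085, 0, 0, 0, 0.22, 0], [0.075, -0.085, 0, 0, 0, 0.22, 0]]]}}

```text
time_s: 3.1
tool_pos: [0.5509, -0.1831, 0.2604]
tool_rot: [179.9, -0.1, 140.4]
force: [-0.3, 1.4, -1.1]
grip_width: 0.0869
grasp_force: 0.0
```

Emit:
{"api": "jog_arm", "payload": {"motion": [[[0, 0, 0, 0, 0, 0.22, 0], [0, 0, 0, 0, 0, 0.22, 0], [0, 0, 0, 0, 0, 0.22, 0], [0, 0, 0, 0, 0, 0.22, 0], [0, 0, 0, 0, 0, 0.22, 0]]]}}

```text
time_s: 3.6
tool_pos: [0.551, -0.183, 0.2603]
tool_rot: [180.0, -0.1, 100.9]
force: [0.4, -0.1, 0.4]
grip_width: 0.0871
grasp_force: 0.0
```

Emit:
{"api": "jog_arm", "payload": {"motion": [[[0, 0, 0.4, 0, 0, 0.075, 0], [0, 0, 0.7, 0, 0, 0.075, 0], [0, 0, 0.7, 0, 0, 0.075, 0], [0, 0, 0.7, 0, 0, 0.075, 0], [0, 0, 0.7, 0, 0, 0.075, 0]]]}}

```text
time_s: 4.1
tool_pos: [0.5516, -0.186, 0.1924]
tool_rot: [179.8, -0.0, 87.5]
force: [0.5, 0.2, 0.5]
grip_width: 0.0873
grasp_force: 0.0
```

Run:
```python
from h import *
plan([0.5505,-0.186,0.062],87.3)
```

```text
t 4.1 pos [ 0.5516 -0.186   0.1924] rot [ 1.7984e+02 -1.0000e-02  8.7530e+01] F [0.5 0.2 0.5] w 0.0873 | shift [-1.000e-03 -1.500e-02  1.304e+00] turn [ 0.0009 -0.      0.0013]
```

Emit:
{"api": "jog_arm", "payload": {"motion": [[[0, -0.01, 0.4, 0, 0, 0, 0], [0, -0.01, 0.7, 0, 0, 0, 0], [0, -0.01, 0.9, 0, 0, 0, 0], [0, -0.01, 0.9, 0, 0, 0, 0]]]}}

```text
time_s: 4.5
tool_pos: [0.5485, -0.1859, 0.0994]
tool_rot: [-179.8, -0.0, 87.4]
force: [0.1, 0.9, -0.0]
grip_width: 0.0873
grasp_force: 0.0
```

Emit:
{"api": "jog_arm", "payload": {"motion": [[[0, 0, 0.2, 0, 0, 0, 0], [0, 0, 0.4, 0, 0, 0, 0], [0, 0, 0.4, 0, 0, 0, 0]]]}}

```text
time_s: 4.8
tool_pos: [0.5493, -0.1862, 0.0606]
tool_rot: [-179.9, -0.0, 87.4]
force: [-0.4, 0.7, 0.4]
grip_width: 0.0872
grasp_force: 0.0
```

Emit:
{"api": "jog_arm", "payload": {"motion": [[[0, 0, 0, 0, 0, 0, 0.4], [0, 0, 0, 0, 0, 0, 0.5], [0, 0, 0, 0, 0, 0, 0.5], [0, 0, 0, 0, 0, 0, 0.5], [0, 0, 0, 0, 0, 0, 0.5]]], "grip_force": 20}}

```text
time_s: 5.3
tool_pos: [0.5504, -0.1868, 0.0617]
tool_rot: [179.9, 0.0, 87.4]
force: [-0.0, 0.9, 5.1]
grip_width: 0.0639
grasp_force: 20.0
```

Emit:
{"api": "jog_arm", "payload": {"motion": [[[0, 0, -0.2, 0, 0, 0, 0.5], [0, 0, -0.5, 0, 0, 0, 0.5], [0, 0, -0.8, 0, 0, 0, 0.5], [0, 0, -1, 0, 0, 0, 0.5], [0, 0, -1, 0, 0, 0, 0.5]]]}}

```text
time_s: 5.8
tool_pos: [0.5509, -0.1874, 0.1633]
tool_rot: [179.7, 0.0, 87.3]
force: [-0.9, 0.1, -2.0]
grip_width: 0.0642
grasp_force: 20.4
```

Emit:
{"api": "jog_arm", "payload": {"motion": [[[0.2, -0.12, 0, 0, 0, 0, 0.5], [0.45, -0.28, 0, 0, 0, 0, 0.5], [0.69, -0.43, 0, 0, 0, 0, 0.5]]]}}

```text
time_s: 6.1
tool_pos: [0.5078, -0.1149, 0.1588]
tool_rot: [-179.8, 0.0, 87.3]
force: [0.3, 0.9, -1.0]
grip_width: 0.0639
grasp_force: 20.4
```

Emit:
{"api": "jog_arm", "payload": {"motion": [[[0.25, -0.15, 0, 0, 0, 0, 0.5], [0.5, -0.31, 0, 0, 0, 0, 0.5], [0.69, -0.43, 0, 0, 0, 0, 0.5], [0.69, -0.43, 0, 0, 0, 0, 0.5], [0.69, -0.43, 0, 0, 0, 0, 0.5]]]}}

```text
time_s: 6.6
tool_pos: [0.4691, -0.0447, 0.1596]
tool_rot: [-179.9, 0.0, 87.4]
force: [1.1, -0.1, -1.0]
grip_width: 0.0638
grasp_force: 20.4
```

Run:
```python
from h import *
plan([0.47,-0.045,0.0565],87.4)
```

```text
t 6.6 pos [ 0.4691 -0.0447  0.1596] rot [-1.7993e+02  1.0000e-02  8.7420e+01] F [ 1.1 -0.1 -1. ] w 0.0638 | shift [-0.003  0.01   1.031] turn [-0.0004  0.0001  0.0001]
```

Emit:
{"api": "jog_arm", "payload": {"motion": [[[0, 0, 0.4, 0, 0, 0, 0.5], [0, 0, 0.75, 0, 0, 0, 0.5], [0, 0, 0.92, 0, 0, 0, 0.5], [0, 0, 1, 0, 0, 0, 0.5], [0, 0, 1, 0, 0, 0, 0.5]]]}}

```text
time_s: 7.1
tool_pos: [0.4692, -0.046, 0.0595]
tool_rot: [-179.9, 0.1, 87.3]
force: [-0.7, 0.3, -2.1]
grip_width: 0.0639
grasp_force: 20.4
```

Emit:
{"api": "jog_arm", "payload": {"motion": [[[0, 0, 0.02, 0, 0, 0, 0.5], [0, 0, 0.03, 0, 0, 0, 0.5], [0, 0, 0.03, 0, 0, 0, 0.5]]]}}

```text
time_s: 7.4
tool_pos: [0.4705, -0.0448, 0.0583]
tool_rot: [179.9, -0.0, 87.3]
force: [0.5, -0.3, -1.6]
grip_width: 0.0639
grasp_force: 20.4
```

Emit:
{"api": "jog_arm", "payload": {"motion": [[[0, 0, 0.015, 0, 0, 0, 0.5], [0, 0, 0.025, 0, 0, 0, 0.5], [0, 0, 0.025, 0, 0, 0, 0.5]]]}}

```text
time_s: 7.7
tool_pos: [0.4706, -0.0447, 0.0559]
tool_rot: [179.9, -0.0, 87.4]
force: [-1.1, 0.1, 4.7]
grip_width: 0.064
grasp_force: 20.0
```

Emit:
{"api": "jog_arm", "payload": {"motion": [[[0, 0, 0.01, 0, 0, 0, 0.5], [0, 0, 0.01, 0, 0, 0, 0.5]]]}}

```text
time_s: 7.9
tool_pos: [0.4709, -0.0448, 0.0555]
tool_rot: [179.9, -0.0, 87.4]
force: [-1.7, 0.5, 10.7]
grip_width: 0.0639
grasp_force: 20.0
```

Emit:
{"api": "jog_arm", "payload": {"motion": [[[0, 0, 0, 0, 0, 0, 0], [0, 0, 0, 0, 0, 0, 0], [0, 0, 0, 0, 0, 0, 0], [0, 0, 0, 0, 0, 0, 0]]]}}

```text
time_s: 8.3
tool_pos: [0.4696, -0.0448, 0.0539]
tool_rot: [-180.0, 0.0, 87.3]
force: [-0.8, 0.1, -0.4]
grip_width: 0.0847
grasp_force: 0.0
```

Emit:
{"api": "jog_arm", "payload": {"motion": [[[0, 0, -0.2, 0, 0, 0, 0], [0, 0, -0.6, 0, 0, 0, 0], [0, 0, -1, 0, 0, 0, 0], [0, 0, -1, 0, 0, 0, 0]]]}}

```text
time_s: 8.7
tool_pos: [0.4735, -0.0449, 0.159]
tool_rot: [179.5, -0.1, 87.3]
force: [-0.7, -0.5, -0.5]
grip_width: 0.0869
grasp_force: 0.0
```

Emit:
{"api": "jog_arm", "payload": {"motion": [[[0, 0, -0.2, 0, 0, -0.22, 0], [0, 0, -0.2, 0, 0, -0.22, 0], [0, 0, -0.2, 0, 0, -0.22, 0], [0, 0, -0.2, 0, 0, -0.22, 0], [0, 0, -0.2, 0, 0, -0.22, 0]]]}}

```text
time_s: 9.2
tool_pos: [0.4694, -0.0448, 0.1734]
tool_rot: [-180.0, -0.0, 127.2]
force: [-0.5, 0.4, -0.4]
grip_width: 0.0868
grasp_force: 0.0
```

Emit:
{"api": "jog_arm", "payload": {"motion": [[[0, 0, 0, 0, 0, -0.22, 0], [0, 0, 0, 0, 0, -0.22, 0], [0, 0, 0, 0, 0, -0.22, 0], [0, 0, 0, 0, 0, -0.22, 0], [0, 0, 0, 0, 0, -0.22, 0]]]}}

```text
time_s: 9.7
tool_pos: [0.4695, -0.0448, 0.1734]
tool_rot: [-180.0, -0.0, 166.8]
force: [0.5, 0.7, 0.6]
grip_width: 0.0869
grasp_force: 0.0
```

Emit:
{"api": "jog_arm", "payload": {"motion": [[[0, 0, 0, 0, 0, -0.06, 0], [0, 0, 0, 0, 0, -0.06, 0], [0, 0, 0, 0, 0, -0.06, 0]]]}}

```text
time_s: 10.0
tool_pos: [0.4695, -0.0448, 0.1735]
tool_rot: [-180.0, -0.0, 177.3]
force: [0.7, -0.6, -0.7]
grip_width: 0.0872
grasp_force: 0.0
```

Run:
```python
from h import *
plan([0.4709-.008,-0.0448,0.06],177.4)
o=env.get_obs();p,d=env.read_camera("wrist");c=cam("wrist",o);P=cloud(c,d)
cv2.imwrite("pics/w3.png",p[...,::-1]);hsv=cv2.cvtColor(p,cv2.COLOR_RGB2HSV)
m=((abs(hsv[...,0].astype(int)-112)<14)&(hsv[...,1]>120)&(abs(P[...,2]-.08)<.006)).astype(np.uint8)
m=cv2.morphologyEx(m,cv2.MORPH_CLOSE,np.ones((15,15)));v,u=np.nonzero(m)
Q=plane(c,np.c_[u,v],.08)[:,:2].astype(np.float32);print(cv2.minAreaRect(Q),v.min(),v.max(),u.min(),u.max(),np.nanmedian(P[...,2][m>0]))
```

```text
t 10.0 pos [ 0.4695 -0.0448  0.1735] rot [-1.7999e+02 -4.0000e-02  1.7735e+02] F [ 0.7 -0.6 -0.7] w 0.0872 | shift [ 0.065 -0.003  1.135] turn [-0.     -0.0002 -0.0003]
((0.46846604347229004, -0.044010184705257416), (0.0383424274623394, 0.0626533105969429), 88.39126586914062) 175 251 251 299 0.07973428896208332
```

Emit:
{"api": "jog_arm", "payload": {"motion": [[[0.075, 0, 0.4, 0, 0, 0, 0], [0.075, 0, 0.8, 0, 0, 0, 0], [0.075, 0, 0.9, 0, 0, 0, 0], [0.075, 0, 0.9, 0, 0, 0, 0]]]}}

```text
time_s: 10.45
tool_pos: [0.4611, -0.0448, 0.0829]
tool_rot: [-179.9, -0.2, 177.3]
force: [-1.0, 0.2, 0.7]
grip_width: 0.0872
grasp_force: 0.0
```

Emit:
{"api": "jog_arm", "payload": {"motion": [[[0, 0, 0.27, 0, 0, 0, 0], [0, 0, 0.27, 0, 0, 0, 0], [0, 0, 0.27, 0, 0, 0, 0]]]}}

```text
time_s: 10.75
tool_pos: [0.4632, -0.0446, 0.0584]
tool_rot: [-180.0, 0.1, 177.3]
force: [0.1, -0.2, 0.2]
grip_width: 0.087
grasp_force: 0.0
```

Emit:
{"api": "jog_arm", "payload": {"motion": [[[0, 0, 0, 0, 0, 0, 0.4], [0, 0, 0, 0, 0, 0, 0.7], [0, 0, 0, 0, 0, 0, 0.7], [0, 0, 0, 0, 0, 0, 0.7], [0, 0, 0, 0, 0, 0, 0.7]]], "grip_force": 20}}

```text
time_s: 11.25
tool_pos: [0.4624, -0.0444, 0.0572]
tool_rot: [180.0, 0.0, 177.3]
force: [0.5, -0.4, -0.4]
grip_width: 0.0549
grasp_force: 0.0
```

Emit:
{"api": "jog_arm", "payload": {"motion": [[[0, 0, 0, 0, 0, 0, 0.8], [0, 0, 0, 0, 0, 0, 0.8], [0, 0, 0, 0, 0, 0, 0.8], [0, 0, 0, 0, 0, 0, 0.8], [0, 0, 0, 0, 0, 0, 0.8]]]}}

```text
time_s: 11.75
tool_pos: [0.4622, -0.0445, 0.057]
tool_rot: [180.0, -0.0, 177.3]
force: [-0.5, -0.5, 0.4]
grip_width: 0.0399
grasp_force: 20.0
```

Emit:
{"api": "jog_arm", "payload": {"motion": [[[0, 0, -0.2, 0, 0, 0, 0.8], [0, 0, -0.45, 0, 0, 0, 0.8], [0, 0, -0.75, 0, 0, 0, 0.8]]]}}

```text
time_s: 12.05
tool_pos: [0.4612, -0.0447, 0.1319]
tool_rot: [-179.9, -0.1, 177.3]
force: [-0.5, 0.1, -1.9]
grip_width: 0.0398
grasp_force: 20.0
```

Emit:
{"api": "jog_arm", "payload": {"motion": [[[0, 0, -0.3, 0, 0, 0, 0.8], [0, 0, -0.6, 0, 0, 0, 0.8], [0, 0, -0.75, 0, 0, 0, 0.8], [0, 0, -0.75, 0, 0, 0, 0.8]]]}}

```text
time_s: 12.45
tool_pos: [0.4637, -0.0445, 0.209]
tool_rot: [179.9, 0.2, 177.3]
force: [0.2, -0.2, -1.4]
grip_width: 0.04
grasp_force: 20.0
```

Emit:
{"api": "jog_arm", "payload": {"motion": [[[-0.05, 0.2, 0, 0, 0, 0, 0.8], [-0.1, 0.5, 0, 0, 0, 0, 0.8], [-0.17, 0.82, 0, 0, 0, 0, 0.8]]]}}

```text
time_s: 12.75
tool_pos: [0.4823, 0.0368, 0.2056]
tool_rot: [-180.0, -0.1, 177.2]
force: [-0.1, -0.5, -1.6]
grip_width: 0.04
grasp_force: 20.0
```

Emit:
{"api": "jog_arm", "payload": {"motion": [[[-0.05, 0.27, 0, 0, 0, 0, 0.8], [-0.1, 0.55, 0, 0, 0, 0, 0.8], [-0.17, 0.82, 0, 0, 0, 0, 0.8]]]}}

```text
time_s: 13.05
tool_pos: [0.503, 0.1187, 0.2051]
tool_rot: [-179.9, -0.2, 177.4]
force: [0.6, 0.1, -0.0]
grip_width: 0.0402
grasp_force: 20.0
```

Emit:
{"api": "jog_arm", "payload": {"motion": [[[-0.05, 0.27, 0, 0, 0, -0.02, 0.8], [-0.1, 0.55, 0, 0, 0, -0.04, 0.8], [-0.17, 0.82, 0, 0, 0, -0.057, 0.8], [-0.17, 0.82, 0, 0, 0, -0.057, 0.8], [-0.17, 0.82, 0, 0, 0, -0.057, 0.8]]]}}

```text
time_s: 13.55
tool_pos: [0.5238, 0.1987, 0.2051]
tool_rot: [-179.9, -0.2, -172.4]
force: [-0.5, -0.5, -0.8]
grip_width: 0.0403
grasp_force: 20.0
```

Run:
```python
from h import *
plan([0.5243,0.198,0.12],187.66)
o=env.get_obs();p,d=env.read_camera("wrist");np.savez("pics/w4.npz",p=p,d=d,pos=o["tool_pos"],rot=o["tool_rot"]);cv2.imwrite("pics/w4.png",p[...,::-1])
```

```text
t 13.55 pos [0.5238 0.1987 0.2051] rot [-1.7987e+02 -1.7000e-01 -1.7236e+02] F [-0.5 -0.5 -0.8] w 0.0403 | shift [-0.007 -0.006  0.851] turn [-0.0007 -0.0009 -0.0001]
```

View pics/w4.png

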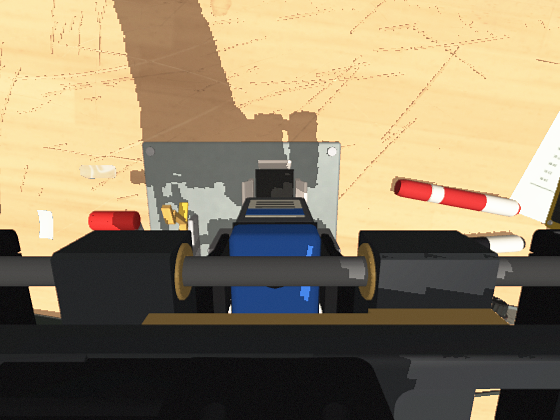

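The held tank's label end shows at about (275,208) in front of the bay at about (275,182), and the plate is now square in view. I'll measure the bay again from here, and the tank's front top edge as well.

Run:
```python
from h import *
z=np.load("pics/w4.npz");p,d=z["p"],z["d"];o=dict(tool_pos=z["pos"],tool_rot=z["rot"])
c=cam("wrist",o);P=cloud(c,d);hsv=cv2.cvtColor(p,cv2.COLOR_RGB2HSV);print(d[225,275],P[225,275])
m=((hsv[...,1]<70)&(hsv[...,2]>80)&(P[...,2]<.02)&(P[...,2]>-.005));m[:130]=0;m[260:]=0;m[:,:125]=0;m[:,350:]=0
e=np.array([[u,np.argmax(m[:,u])-.5] for u in range(165,325)]);F=plane(c,e,.008)[:,:2]
e2=np.array([[559-np.argmax(m[v,::-1])+.5,v] for v in range(155,218)]);L=plane(c,e2,.008)[:,:2]
e3=np.array([[np.argmax(m[v])-.5,v] for v in range(155,205)]);Rr=plane(c,e3,.008)[:,:2]
def fit(Q):
    vx,vy,x,y=cv2.fitLine(Q.astype(np.float32),cv2.DIST_HUBER,0,1e-4,1e-4).ravel();return np.array([x,y]),np.array([vx,vy])
(a,u),(b,w),(b3,w3)=map(fit,(F,L,Rr))
u*=np.sign(u[1]);w*=np.sign(w[0]);w3*=np.sign(w3[0])
print("yaws",np.degrees(np.arctan2(-u[0],u[1])),np.degrees(np.arctan2(w[1],w[0])),np.degrees(np.arctan2(w3[1],w3[0])))
y=np.radians(7.66);ex=np.array([np.cos(y),np.sin(y)]);ey=np.array([-np.sin(y),np.cos(y)])
X=lambda A,B,U,W:A+np.linalg.solve(np.c_[U,-W],B-A)[0]*U
cl,cr=X(a,b,u,w),X(a,b3,u,w3);print("width",np.linalg.norm(cl-cr),"bay L",cl+.062*ex-.072*ey,"bay R",cr+.062*ex+.144*ey)
# bay inner dark
dm=(hsv[...,2]<70);print("bay dark cols by row",[(v,np.nonzero(dm[v,240:310])[0][[0,-1]]+240) for v in (175,180,185)])
for v in (178,185):
    q=np.nonzero(dm[v,240:310])[0][[0,-1]]+240;pp=plane(c,[[q[0]-.5,v],[q[1]+.5,v]],.008)[:,:2];print("floor mid",(pp.mean(0)-o["tool_pos"][:2])@ey,"width",np.linalg.norm(pp[0]-pp[1]))
# blue cap front top edge
bm=(abs(hsv[...,0].astype(int)-112)<14)&(hsv[...,1]>120)
zt=o["tool_pos"][2]-.057+.08
tm=bm&(abs(P[...,2]-zt)<.006);v,uu=np.nonzero(tm);ed=[[q,v[uu==q].min()-.5] for q in range(240,312)if(uu==q).any()]
T=plane(c,ed,zt)[:,:2]-o["tool_pos"][:2];print("ztop",np.nanmedian(P[tm][:,2]),zt,"front edge along ex",np.median(T@ex),"lat range",(T@ey).min(),(T@ey).max())
```

```text
0.14395776 [0.49970122 0.196373   0.21548572]
yaws 7.6957498 7.486418 7.232007
width 0.21316007 bay L [0.53174707 0.19850264] bay R [0.53150031 0.201335  ]
bay dark cols by row [(175, array([255, 293])), (180, array([256, 293])), (185, array([256, 293]))]
floor mid 7.146167902203632e-05 width 0.041892251170730116
floor mid 7.453660556821274e-05 width 0.042118255527425444
ztop 0.22761093017951897 0.22807250075126712 front edge along ex -0.025663524367435353 lat range -0.013648536187439364 0.01593221285697616
```

Emit:
{"api": "jog_arm", "payload": {"motion": [[[-0.01, 0, 0.3, 0, 0, 0, 0.8], [-0.01, 0, 0.6, 0, 0, 0, 0.8], [-0.01, 0, 0.8, 0, 0, 0, 0.8], [-0.01, 0, 0.95, 0, 0, 0, 0.8], [-0.01, 0, 0.95, 0, 0, 0, 0.8]]]}}

```text
time_s: 14.1
tool_pos: [0.5241, 0.1973, 0.1099]
tool_rot: [-179.9, -0.2, -172.5]
force: [-0.1, -1.3, -1.6]
grip_width: 0.0393
grasp_force: 20.0
```

Run:
```python
from h import *
plan([0.5249,0.1989,0.065],187.66)
```

```text
t 14.1 pos [0.5241 0.1973 0.1099] rot [-179.9    -0.22 -172.49] F [-0.1 -1.3 -1.6] w 0.0393 | shift [-0.012  0.015  0.449] turn [-0.0006 -0.0012 -0.0008]
```

Emit:
{"api": "jog_arm", "payload": {"motion": [[[-0.01, 0, 0.05, 0, 0, 0, 0.8], [-0.01, 0, 0.1, 0, 0, 0, 0.8], [-0.01, 0, 0.15, 0, 0, 0, 0.8], [-0.01, 0, 0.2, 0, 0, 0, 0.8]]]}}

```text
time_s: 14.5
tool_pos: [0.5267, 0.1994, 0.0921]
tool_rot: [180.0, 0.0, -172.4]
force: [-2.6, 0.3, -1.4]
grip_width: 0.0396
grasp_force: 20.0
```

Emit:
{"api": "jog_arm", "payload": {"motion": [[[0, 0, 0.05, 0, 0, 0, 0.8], [0, 0, 0.08, 0, 0, 0, 0.8], [0, 0, 0.1, 0, 0, 0, 0.8]]]}}

```text
time_s: 14.8
tool_pos: [0.5267, 0.1991, 0.0818]
tool_rot: [-180.0, 0.0, -172.4]
force: [-2.1, 0.6, -0.3]
grip_width: 0.04
grasp_force: 20.0
```

Emit:
{"api": "jog_arm", "payload": {"motion": [[[0.015, 0, 0, 0, 0, 0, 0.8], [0.015, 0, 0.04, 0, 0, 0, 0.8], [0.015, 0, 0.08, 0, 0, 0, 0.8], [0.015, 0, 0.08, 0, 0, 0, 0.8]]]}}

```text
time_s: 15.2
tool_pos: [0.5249, 0.1988, 0.0735]
tool_rot: [-180.0, -0.0, -172.4]
force: [-0.3, 0.5, -0.6]
grip_width: 0.0398
grasp_force: 20.0
```

Emit:
{"api": "jog_arm", "payload": {"motion": [[[0, 0, 0.03, 0, 0, 0, 0.8], [0, 0, 0.05, 0, 0, 0, 0.8], [0, 0, 0.05, 0, 0, 0, 0.8]]]}}

```text
time_s: 15.5
tool_pos: [0.5249, 0.1989, 0.0687]
tool_rot: [-180.0, -0.0, -172.4]
force: [-0.7, -0.2, -1.6]
grip_width: 0.0396
grasp_force: 20.0
```

Emit:
{"api": "jog_arm", "payload": {"motion": [[[0, 0, 0.02, 0, 0, 0, 0.8], [0, 0, 0.03, 0, 0, 0, 0.8], [0, 0, 0.03, 0, 0, 0, 0.8]]]}}

```text
time_s: 15.8
tool_pos: [0.525, 0.1989, 0.0659]
tool_rot: [-180.0, -0.0, -172.4]
force: [-0.4, -0.3, -0.7]
grip_width: 0.0399
grasp_force: 20.0
```

Emit:
{"api": "jog_arm", "payload": {"motion": [[[0, 0, 0.01, 0, 0, 0, 0.8], [0, 0, 0.01, 0, 0, 0, 0.8]]]}}

```text
time_s: 16.0
tool_pos: [0.5253, 0.199, 0.0651]
tool_rot: [180.0, 0.0, -172.4]
force: [0.2, 0.6, -1.0]
grip_width: 0.0399
grasp_force: 20.0
```

Emit:
{"api": "jog_arm", "payload": {"motion": [[[0, 0, 0.01, 0, 0, 0, 0.8], [0, 0, 0.015, 0, 0, 0, 0.8], [0, 0, 0.015, 0, 0, 0, 0.8]]]}}

```text
time_s: 16.3
tool_pos: [0.5253, 0.1991, 0.0651]
tool_rot: [180.0, -0.0, -172.4]
force: [-3.8, -1.0, 9.4]
grip_width: 0.0398
grasp_force: 20.0
```

Emit:
{"api": "jog_arm", "payload": {"motion": [[[0, 0, -0.01, 0, 0, 0, 0.5], [0, 0, -0.01, 0, 0, 0, 0.2], [0, 0, -0.01, 0, 0, 0, 0], [0, 0, -0.01, 0, 0, 0, 0], [0, 0, -0.01, 0, 0, 0, 0]]]}}

```text
time_s: 16.8
tool_pos: [0.5251, 0.1989, 0.0644]
tool_rot: [-180.0, -0.0, -172.4]
force: [-0.2, -0.0, 0.3]
grip_width: 0.0674
grasp_force: 0.0
```

Emit:
{"api": "jog_arm", "payload": {"motion": [[[0, 0, -0.05, 0, 0, 0, 0], [0, 0, -0.3, 0, 0, 0, 0], [0, 0, -0.7, 0, 0, 0, 0], [0, 0, -1, 0, 0, 0, 0]]]}}

```text
time_s: 17.2
tool_pos: [0.5256, 0.1989, 0.1668]
tool_rot: [180.0, 0.1, -172.4]
force: [-0.4, 0.3, -0.0]
grip_width: 0.0862
grasp_force: 0.0
```

Emit:
{"api": "jog_arm", "payload": {"motion": [[[0, 0, -0.4, 0, 0, 0, 0], [0, 0, -0.4, 0, 0, 0, 0], [0, 0, -0.4, 0, 0, 0, 0]]]}}

```text
time_s: 17.5
tool_pos: [0.5257, 0.1992, 0.2058]
tool_rot: [179.9, 0.1, -172.4]
force: [-0.9, -1.2, -0.5]
grip_width: 0.087
grasp_force: 0.0
```

Run:
```python
from h import *
y=np.radians(7.66);ex=np.array([np.cos(y),np.sin(y)]);ey=np.array([-np.sin(y),np.cos(y)])
bay=np.array([.532,.1998]);g=bay-.005*ex-.126*ey;print(g)
plan([*g,0.16],187.66)
o=env.get_obs();p,d=env.read_camera("wrist");cv2.imwrite("pics/w5.png",p[...,::-1])
c=cam("wrist",o);P=cloud(c,d);hsv=cv2.cvtColor(p,cv2.COLOR_RGB2HSV)
m=((abs(hsv[...,0].astype(int)-112)<14)&(hsv[...,1]>120)&(abs(P[...,2]-.088)<.008)).astype(np.uint8)
m=cv2.morphologyEx(m,cv2.MORPH_CLOSE,np.ones((15,15)));v,u=np.nonzero(m)
Q=plane(c,np.c_[u,v],.088)[:,:2].astype(np.float32);print(cv2.minAreaRect(Q),"topz",np.nanmedian(P[...,2][m>0]))
rm=((hsv[...,0]<6)|(hsv[...,0]>174))&(hsv[...,1]>150)&(abs(P[...,2]-.115)<.015);print("grip",rm.sum(),np.nanmedian(P[rm],0))
```

```text
[0.5438397  0.07425789]
t 17.5 pos [0.5257 0.1992 0.2058] rot [ 1.7992e+02  1.3000e-01 -1.7240e+02] F [-0.9 -1.2 -0.5] w 0.087 | shift [-0.013 -1.263  0.457] turn [ 0.0004  0.0007 -0.0003]
((0.5313006639480591, 0.20069102942943573), (0.06335923820734024, 0.038676295429468155), 7.642946243286133) topz 0.08768362604034691
grip 906 [0.54181657 0.07623672 0.11979807]
```

View pics/w5.png

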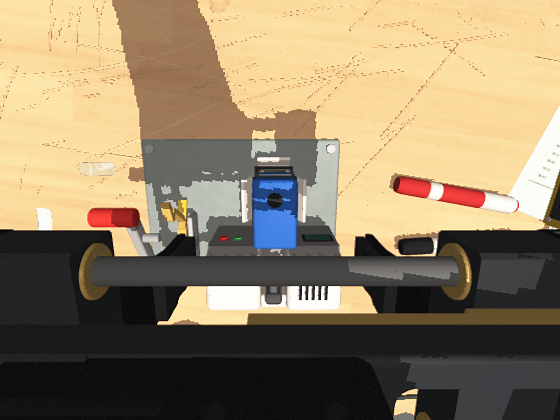

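The tank is home in the bay: its cap at (275,212) measures 0.0877 m at the top, centred on the bay, with yaw matching the coder. The red grip is at (114,217), still up.

Next I'll close the fingers and go above the grip.

Emit:
{"api": "jog_arm", "payload": {"motion": [[[-0.01, -0.4, 0, 0, 0, 0, 1], [-0.01, -0.8, 0, 0, 0, 0, 1], [-0.01, -0.8, 0, 0, 0, 0, 1]]]}}

```text
time_s: 17.85
tool_pos: [0.5368, 0.1123, 0.2033]
tool_rot: [-179.8, -0.1, -172.9]
force: [0.1, -0.6, 0.1]
grip_width: 0.0706
grasp_force: 0.0
```

Emit:
{"api": "jog_arm", "payload": {"motion": [[[-0.01, -0.45, 0.3, 0, 0, 0, 1], [-0.01, -0.45, 0.45, 0, 0, 0, 1], [-0.01, -0.45, 0.45, 0, 0, 0, 1], [-0.01, -0.45, 0.45, 0, 0, 0, 1], [-0.01, -0.45, 0.45, 0, 0, 0, 1]]]}}

```text
time_s: 18.35
tool_pos: [0.5439, 0.0768, 0.1601]
tool_rot: [180.0, 0.0, -172.3]
force: [0.1, 0.8, 0.2]
grip_width: 0.0307
grasp_force: 0.0
```

Run:
```python
from h import *
plan([0.543,0.0755,0.136],187.66)
y=np.radians(7.66);ex=np.array([np.cos(y),np.sin(y)]);ey=np.array([-np.sin(y),np.cos(y)])
q=env.get_obs()["tool_pos"][:2]-[.5318,.2];print("coder frame",q@ex,q@ey)
for a in (0,.25,.5,.75,1,1.07):print(a,60-74*np.cos(.5-a),78+74*np.sin(.5-a)+22)
```

```text
t 18.35 pos [0.5439 0.0768 0.1601] rot [ 1.7997e+02  4.0000e-02 -1.7228e+02] F [0.1 0.8 0.2] w 0.0307 | shift [ 0.011 -0.012  0.241] turn [0.0002 0.0002 0.0003]
coder frame -0.004401670606564813 -0.12370135930469935
0 -4.941109579887581 135.47748985671103
0.25 -11.69951920658771 118.3078929848347
0.5 -14.0 100.0
0.75 -11.69951920658771 81.6921070151653
1 -4.941109579887581 64.52251014328897
1.07 -2.300672162007885 60.06722839368627
```

Emit:
{"api": "jog_arm", "payload": {"motion": [[[0, 0, 0, 0, 0, 0, 1], [0, 0, 0.05, 0, 0, 0, 1], [0, 0, 0.12, 0, 0, 0, 1], [0, 0, 0.2, 0, 0, 0, 1], [0, 0, 0.24, 0, 0, 0, 1]]]}}

```text
time_s: 18.85
tool_pos: [0.5428, 0.0753, 0.1345]
tool_rot: [-180.0, -0.1, -172.4]
force: [-4.6, -0.5, 6.3]
grip_width: 0.0009
grasp_force: 3.4
```

Emit:
{"api": "jog_arm", "payload": {"motion": [[[0.02, 0, 0.06, 0, 0, 0, 1], [0.05, 0, 0.12, 0, 0, 0, 1], [0.07, 0, 0.18, 0, 0, 0, 1], [0.07, 0, 0.18, 0, 0, 0, 1]]]}}

```text
time_s: 19.25
tool_pos: [0.5355, 0.0742, 0.117]
tool_rot: [180.0, -0.2, -172.4]
force: [-4.2, -0.8, 5.4]
grip_width: 0.0004
grasp_force: 2.8
```

Emit:
{"api": "jog_arm", "payload": {"motion": [[[0.02, 0, 0.09, 0, 0, 0, 1], [0.02, 0, 0.18, 0, 0, 0, 1], [0.01, 0, 0.27, 0, 0, 0, 1], [0, 0, 0.35, 0, 0, 0, 1], [0, 0, 0.35, 0, 0, 0, 1]]]}}

```text
time_s: 19.75
tool_pos: [0.536, 0.0741, 0.0823]
tool_rot: [-180.0, -0.1, -172.4]
force: [-5.5, -0.1, 6.8]
grip_width: 0.0007
grasp_force: 3.6
```

Emit:
{"api": "jog_arm", "payload": {"motion": [[[-0.02, 0, 0.06, 0, 0, 0, 1], [-0.05, 0, 0.12, 0, 0, 0, 1], [-0.07, 0, 0.18, 0, 0, 0, 1], [-0.09, 0, 0.22, 0, 0, 0, 1], [-0.09, 0, 0.22, 0, 0, 0, 1]]]}}

```text
time_s: 20.25
tool_pos: [0.545, 0.0737, 0.061]
tool_rot: [-179.9, -0.2, -172.5]
force: [-6.6, -3.8, 13.1]
grip_width: 0.0004
grasp_force: 8.0
```

Emit:
{"api": "jog_arm", "payload": {"motion": [[[0, 0, 0.015, 0, 0, 0, 1], [0, 0, 0.015, 0, 0, 0, 1], [0, 0, 0.015, 0, 0, 0, 1]]]}}

```text
time_s: 20.55
tool_pos: [0.5453, 0.0738, 0.0602]
tool_rot: [-179.9, -0.1, -172.5]
force: [-7.1, -3.9, 13.0]
grip_width: 0.0007
grasp_force: 8.4
```

Emit:
{"api": "jog_arm", "payload": {"motion": [[[0, 0, -0.05, 0, 0, 0, 1], [0, 0, -0.1, 0, 0, 0, 1], [0, 0, -0.2, 0, 0, 0, 1], [0, 0, -0.3, 0, 0, 0, 1], [0, 0, -0.4, 0, 0, 0, 1]]]}}

```text
time_s: 21.05
tool_pos: [0.5462, 0.0761, 0.1002]
tool_rot: [180.0, 0.1, -172.4]
force: [1.5, -0.3, -0.7]
grip_width: 0.0
grasp_force: 0.0
```

Emit:
{"api": "jog_arm", "payload": {"motion": [[[0, 0, -0.5, 0, 0, 0, 1], [0, 0, -0.9, 0, 0, 0, 1], [0, 0, -0.9, 0, 0, 0, 1], [0, 0, -0.9, 0, 0, 0, 1]]]}}

```text
time_s: 21.45
tool_pos: [0.5465, 0.0761, 0.1907]
tool_rot: [179.9, 0.2, -172.4]
force: [-0.3, 0.2, -0.7]
grip_width: 0.0005
grasp_force: 0.0
```

Emit:
{"api": "jog_arm", "payload": {"motion": [[[-0.1, 0.5, -0.2, 0, 0, 0, 1], [-0.1, 0.8, -0.2, 0, 0, 0, 1], [-0.1, 0.8, -0.2, 0, 0, 0, 1], [-0.1, 0.8, -0.2, 0, 0, 0, 1]]]}}

```text
time_s: 21.85
tool_pos: [0.544, 0.1569, 0.2076]
tool_rot: [-179.9, -0.1, -172.3]
force: [-0.2, 0.3, -0.2]
grip_width: 0.0004
grasp_force: 0.0
```

Run:
```python
from h import *
o=env.get_obs();p,d=env.read_camera("wrist");cv2.imwrite("pics/w6.png",p[...,::-1])
c=cam("wrist",o);P=cloud(c,d);hsv=cv2.cvtColor(p,cv2.COLOR_RGB2HSV)
bm=(abs(hsv[...,0].astype(int)-112)<14)&(hsv[...,1]>120);m=bm&(abs(P[...,2]-.088)<.008)
v,u=np.nonzero(m);Q=plane(c,np.c_[u,v],.088)[:,:2].astype(np.float32);print(cv2.minAreaRect(Q),"topz",np.nanmedian(P[...,2][m]))
rm=((hsv[...,0]<6)|(hsv[...,0]>174))&(hsv[...,1]>150)&(P[...,2]>.03)&(abs(P[...,1]-.075)<.04);print("grip",rm.sum(),np.nanmedian(P[rm],0))
```

```text
((0.5294561982154846, 0.19974595308303833), (0.056027017533779144, 0.03943556919693947), 7.996468544006348) topz 0.0880362078311829
grip 496 [0.54063063 0.07337653 0.05066579]
```

View pics/w6.png

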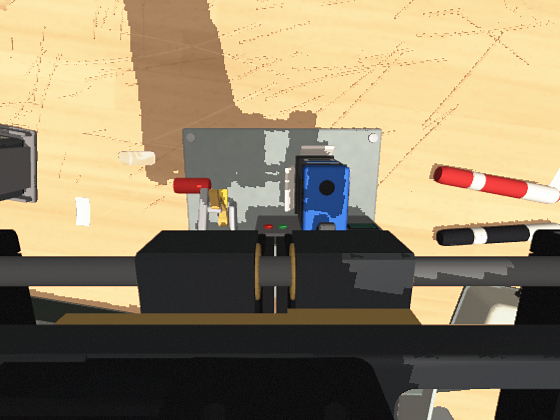

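The lever stays down after release: the grip at (192,186) has its top at 0.051 m, which matches latched. The tank at (325,195) is still seated with the clamp pad on it, and the robot is clear of everything.

```bash
python3 -c "
from cell import env
print(env.sign_off())"
```

```text
the job is handed in; nothing more can be done
None
```

The blue tank is fully home in the coder's bay with its label to the front, the latch lever is caught down, and the job was handed in at about 22 s; sign-off returned no verdict.

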